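Open the red-lidded dowel canister

ROBOT

A 7-joint arm with a two-finger parallel gripper is mounted at the origin on the work surface. World frame = base frame: x ahead of the robot, y to its left, z up, the work surface at z = 0. Lengths are in m, angles in rad, forces in N, time in s.
With the tool pointing down it reaches from about 0.425 to 0.875 m from the base axis. Payload 8.4 kg.
Tool frame: the origin (TCP) lies between the finger pads; the fingertips stand bot.tip_extent ahead of it and the grasp point (between the pads) lies 6 mm ahead of it (bot.tip_extent is the distance from the TCP to the fingertips, in m); z points along the fingers, y is the line along which they close (so a half turn about z gives the same grasp; the last joint's range is limited). The gripper opens to 85 mm and grips with 20 to 120 N. Pads are 22 mm wide; open, the fingers measure 114 mm over their backs; the gripper's body (76 mm by 85 mm) begins 54 mm behind the grasp point. The pads swing forward as they close: fully open they stand 13 mm farther back than shut.
Start: joints at [-0.099, 0.333, 0.04, 1.465, -0.013, 1.343, -0.059], TCP at [0.65, -0, 0.256] pointing down, gripper open.
Joint ranges: [-2.58, 2.58], [-0.38, 2.09], [-1.3, 1.39], [0.25, 2.4], [-1.5, 4.64], [0.08, 2.09], [-2.65, 2.65]. Speed limits (rad/s): [2.22, 2.22, 2.79, 2.79, 3.14, 3.14, 3.14].

INTERFACE

Orientations are given as [roll, pitch, yaw] about the fixed x, y, z axes, in that order (R = Rz(yaw) Ry(pitch) Rx(roll)).
In Python, from rig import bot gives the robot as it stands. Calls block until the motion is done:
- bot.move_to(position, orientation): joint-space move of the TCP to a pose.
- bot.move_l(position, feed=0.15, orientation=None, f_stop=None): straight line of the TCP; orientation=None keeps the orientation; feed is the mean speed in m/s. With f_stop (N) it stops when the force on the tool has changed by that much, and returns True; else False.
- bot.goto_joints(angles): joint-space move.
- bot.gripper_to(opening): opening from 0.0 (shut) to 1.0 (fully open); the grip force is fixed at half the most; returns when the fingers have stopped.
- bot.dwell(seconds).
- bot.ik(position, orientation): joint angles nearest the present ones, or None.
- bot.get_obs(): the state.
- bot.read_camera(name): name is "scene" or "side" or "wrist"; returns a dict with "pixels" (480x640x3 uint8, red, green, blue), "fx", "fy", "cx", "cy" (pixels), "k1" (the pictures are not rectified: a ray, as slopes to the right and down, at radius r is drawn at 1 + k1 r^2 times it, then the intrinsics apply), "rvec" (rotation vector, rad) and "tvec" (3), from world to camera coordinates, as OpenCV has them. Camera axes: x right, y down, z forward; pixel columns grow to the right and rows downward; lengths in m; the calibration is good to about 2 mm. A picture is of the moment at which its call begins. There is no depth.
A pose or a line that the arm cannot do raises bot.Unreachable and nothing moves.
- bot.close_job(): hands the job in; it is judged then, once.
Trained networks look in the newest picture that a camera, given by its name, has taken for a name from the list of things; names that differ only in an ending like _2 or _b are one class to them, and where a whole thing is asked for, a point or a joint stands for the part that bears it (a point fixed in the world has none). Each returns a list of dicts, best first, with "score" (0 to 1); they miss things now and then, are a little off and sometimes report something else, mostly with a low value. They report only what shows in the picture. A call takes as long as a camera call.
- bot.search_frame(name, camera): "point" ([x, y, z] in m, in world coordinates, good to about 4 mm: the middle of the surface that is visible of it).
The state is a dict: "time": time; "qpos": joint angles; "dq": joint speeds; "effort": joint torques, N m; "position": TCP position; "ee_rot": TCP orientation; "force": force on the tool from outside, world axes, zero at the start; "ft_torque": the same for the moment, N m; "opening": opening from 0.0 (shut) to 1.0 (fully open); "grasp_force": force on a finger pad.
Only numpy, scipy, OpenCV 4.12 (cv2) and the standard library are available. Lean on these libraries where they do the work, as an engineer would, in place of code of your own. Each camera call takes 0.05 s, during which the arm holds its last target. There are 200 camera calls.

TASK

Open the dowel canister that has the red lid: crank the lid's wooden spinner knob anticlockwise (seen from above) until the thread lets go, just after two full turns, lift the lid clear and set it down gently, right way up, with its round part wholly on the cork mat. Leave the blue-lidded canister shut.

Things in the scene. Friction and masses are not known exactly. Their poses are not given: they have to be found in the camera images.
- lid: Red screw lid, 70 mm wide, 57 tall, 0.18 kg, on a fixed canister 96 mm wide. Origin: on the screw axis at its bottom edge, 78 mm up when shut; z up, x to the knob. On it a crank bar (top 65 mm over origin, 20 wide, to 60 mm along x) with the knob. Anticlockwise raises it 9 mm a turn, under 0.1 N m, play 1 mm up and sideways. Free after 2 turns (2.1 is safe); 60 mm above shut it clears the neck.
- lid_knob (a point): Middle of the red lid's pale wooden knob: upright, 20 mm across, 34 tall; starts 40 mm from the screw axis on the lid's x, 19 mm above the bar, 84 above the lid's origin (162 above the bench). It spins on its axis (drag 0.012 N m) and slides 7 mm in and out in a slot of the bar (0.3 N), so fingers holding it circle the screw axis without turning; the lid keeps its heading when carried smoothly.
- mat: Flat cork mat, 200 x 200 mm, 4 mm thick, fixed to the bench; the lid goes on it. Origin: centre of its underside, on the bench; x and y along its edges.
- lid_blue (a joint): Turn (rad) of the blue lid on the other canister, same size and same kind of knob: 0 shut, growing anticlockwise seen from above. It stands 0.4 to 0.6 m away, on the other side of the mat, and must stay shut.

How it is judged:
By the outcome, as a careful person would: the job done as asked, in the order asked, and still so for the second after the job is handed in, with the robot touching nothing.
It also fails if it takes over 61 s, if anything falls off the work surface, if the arm or the gripper's body presses on something with over 40 N, if the wrist force passes 120 N, or if a joint passes its speed limit or range.

## Working session

There is one attempt and no reset: what is moved stays moved. The work goes in short steps, each a Python script; the robot and the scene stay as the last script left them, time stands still between calls to the robot, and variables do not carry over. Pictures are saved under pics/ and viewed, at most 10 in all, crops included, and the job is handed in when it is done.

```bash
mkdir -p pics; ls
python3 - <<'E'
from rig import bot
import cv2
for c in ["scene","side"]:
    r=bot.read_camera(c); cv2.imwrite(f"pics/{c}0.png",r["pixels"][:,:,::-1])
    for n in ["lid","lid_knob","mat","lid_blue"]:
        print(c,n,[(round(d["score"],2),[round(v,4) for v in d["point"]]) for d in bot.search_frame(n,c)])
o=bot.get_obs();print(o["time"],o["ee_rot"],bot.tip_extent,o["position"])
E
```

```text
pics
scene lid [(0.58, [0.5808, 0.2393, 0.1336])]
scene lid_knob [(0.55, [0.5375, 0.2373, 0.1623])]
scene mat [(0.83, [0.5548, 0.0084, 0.0025])]
scene lid_blue [(0.73, [0.5712, -0.2004, 0.1388])]
side lid [(0.89, [0.5439, 0.2358, 0.1179])]
side lid_knob [(0.57, [0.5212, 0.233, 0.1656])]
side mat [(0.76, [0.5277, 0.0034, 0.0065])]
side lid_blue [(0.61, [0.5286, -0.2205, 0.1303])]
0.5 [-3.14149664e+00 -1.15224516e-05  1.57072989e+00] 0.025 [ 6.49970283e-01 -1.82325035e-05  2.56272450e-01]
```

View pics/scene0.png

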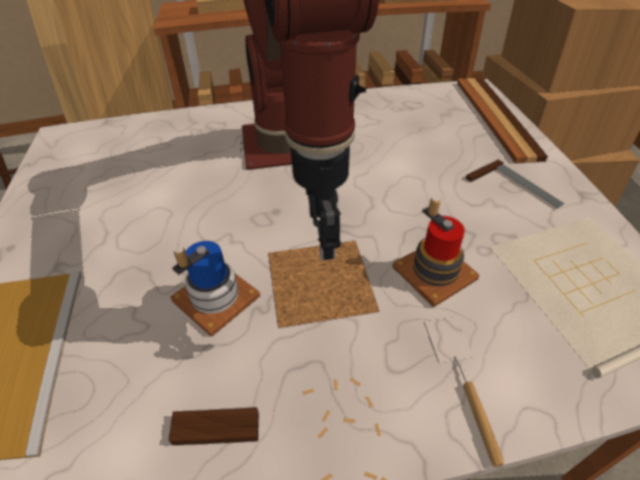

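View pics/side0.png

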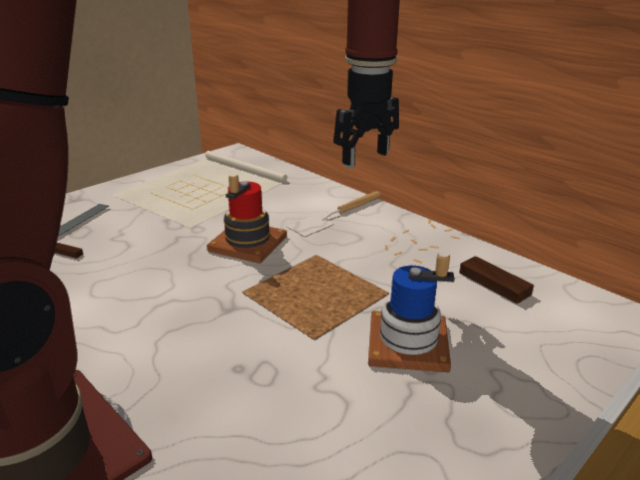

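The scene view shows the red lid at about (444,238), with its knob at (433,208) towards the robot. The blue lid is at (205,265) and the mat at (322,283). The networks' positions agree with this, so next I'll look from above with the wrist camera.

```bash
cat > h.py <<'E'
from rig import bot
import numpy as np, cv2
def cam(c,name=None):
    r=bot.read_camera(c)
    if name: cv2.imwrite(f"pics/{name}.png",r["pixels"][:,:,::-1])
    r["R"]=cv2.Rodrigues(np.array(r["rvec"],float))[0]; r["t"]=np.array(r["tvec"],float).ravel()
    r["C"]=-r["R"].T@r["t"]; return r
def px2w(r,u,v,z):
    d=np.array([(u-r["cx"])/r["fx"],(v-r["cy"])/r["fy"]]); s=d.copy()
    for _ in range(30): s=d/(1+r["k1"]*(s@s))
    w=r["R"].T@np.array([s[0],s[1],1]); return r["C"]+w*(z-r["C"][2])/w[2]
def w2px(r,p):
    q=r["R"]@np.array(p)+r["t"]; s=q[:2]/q[2]; s=s*(1+r["k1"]*(s@s))
    return s[0]*r["fx"]+r["cx"],s[1]*r["fy"]+r["cy"]
E
python3 - <<'E'
from h import *
import pickle
D=[np.pi,0,np.pi/2]
for i,p in enumerate([[0.51,0.235,0.36],[0.56,0.17,0.36]]):
    bot.move_to(p,D); r=cam("wrist",f"w{i}"); pickle.dump(r,open(f"w{i}.pkl","wb"))
    print(r["C"],bot.get_obs()["time"])
    for n in ["lid","lid_knob"]: print(n,[(round(d["score"],2),np.round(d["point"],4)) for d in bot.search_frame(n,"wrist")])
E
```

```text
[0.51163059 0.31701927 0.47677011] 1.675
lid [(0.58, array([0.5537, 0.2532, 0.1324]))]
lid_knob [(0.57, array([0.5264, 0.2456, 0.1688]))]
[0.56193956 0.25145112 0.47679924] 2.25
lid []
lid_knob []
```

View pics/w0.png

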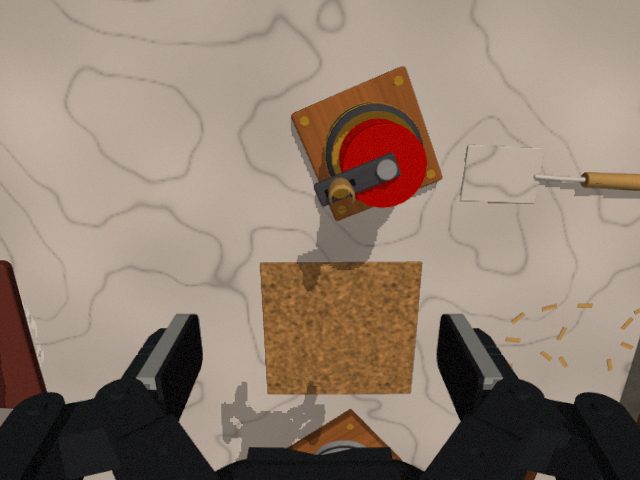

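View pics/w1.png

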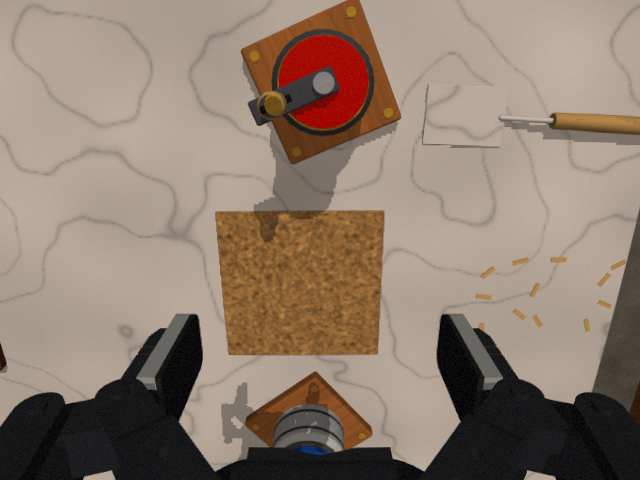

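The wrist views look down with +x to the right and +y up. In w1 the lid disc is at about (325,82), its bolt at (323,83) and the knob at (271,104). The bar points about 200° from +x. The mat corners are clear at (216,211), (384,211), (378,354) and (229,355).

Run:
```python
from h import *
import pickle
for i,(kn,bo) in enumerate([((342,186),(387,169)),((271,104),(323,83))]):
    r=pickle.load(open(f"w{i}.pkl","rb")); h=cv2.cvtColor(r["pixels"],cv2.COLOR_RGB2HSV); h[300:]=0
    m=(((h[...,0]<5)|(h[...,0]>175))&(h[...,1]>200)&(h[...,2]>150)).astype(np.uint8)
    c=max(cv2.findContours(m,0,1)[0],key=cv2.contourArea)
    hull=cv2.convexHull(c)[:,0]
    if i==1:
        P=np.array([px2w(r,u,v,.135)[:2] for u,v in hull]); 
        (x,y),R=cv2.minEnclosingCircle(P.astype(np.float32)); print("lid top circle",x,y,R)
    B=px2w(r,*bo,.147);K=px2w(r,*kn,.179);d=K-B
    print("bolt@.147",B,"knob top",K,"dist",np.hypot(*d[:2]),"ang",np.degrees(np.arctan2(d[1],d[0])))
r=pickle.load(open("w1.pkl","rb"))
Q=np.array([px2w(r,u,v,.004)[:2] for u,v in [(216,211),(384,211),(378,354),(229,355)]]);print(Q,Q.mean(0),np.linalg.norm(Q-np.roll(Q,1,0),axis=1))
x=r["pixels"]; cv2.imwrite("pics/crop.png",cv2.resize(x[0:170,220:420,::-1],(800,680)[:1]+(600,)) )
```

```text
bolt@.147 [0.56518955 0.25537988 0.147     ] knob top [0.52796909 0.24894994 0.179     ] dist 0.03777177089043962 ang -170.1987375210704
lid top circle 0.5646942257881165 0.2554372251033783 0.034393418580293655
bolt@.147 [0.56459046 0.25479038 0.147     ] knob top [0.52880947 0.2409592  0.179     ] dist 0.03836119738337905 ang -158.86593478890592
[[ 0.43985531  0.11428062]
 [ 0.63715175  0.1135541 ]
 [ 0.63889252 -0.08469834]
 [ 0.43977181 -0.08601563]] [0.53891785 0.01428019] [0.20029627 0.19729778 0.19826008 0.19912506]
```

View pics/crop.png

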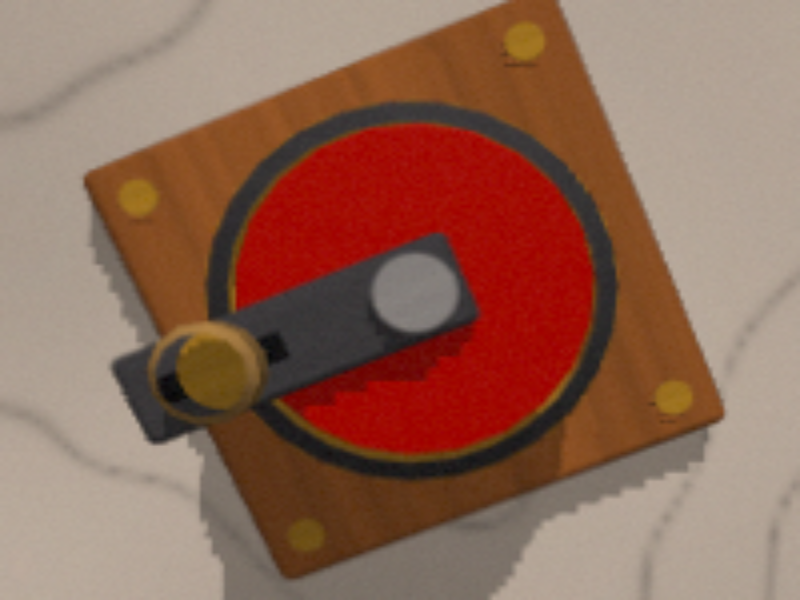

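The measurements agree with the sizes given:

| Quantity | Measured | Expected |
|---|---|---|
| Lid radius | 34.4 mm | 35 mm |
| Knob offset from the screw axis | about 38 mm | 40 mm |
| Mat side | 197–200 mm | 200 mm |

The screw axis is at (0.5646, 0.2551). The bar heads about 202° and the mat centre is at (0.539, 0.014). I'll grasp the knob so the jaws close along the bar's heading at the end of the turn.

Run:
```python
from h import *
A=np.array([.5646,.2551]); h0=np.radians(202); r=.0395; Z=.173
def kp(a,z): return [A[0]+r*np.cos(h0+a),A[1]+r*np.sin(h0+a),z]
T=2*np.pi*2.11
yaw=(h0+T)%np.pi+np.pi/2
best=None
for y in (yaw,yaw-np.pi):
    qs=[bot.ik(kp(a,Z),[np.pi,0,y]) for a in np.linspace(0,6.28,9)]+[bot.ik([.52,-.02,.1],[np.pi,0,y])]
    ok=all(q is not None for q in qs); q7=max(abs(q[6]) for q in qs if q is not None)
    print(y,ok,q7)
    if ok and (best is None or q7<best[0]): best=(q7,y)
y=best[1]; D=[np.pi,0,y]; open("yaw.txt","w").write(str(y))
bot.move_to(kp(0,.24),D); bot.gripper_to(.55)
print("stop",bot.move_l(kp(0,Z),.06,f_stop=6)); cam("wrist","pre")
bot.gripper_to(0)
o=bot.get_obs();print(o["time"],o["position"],o["opening"],o["grasp_force"],o["force"])
```

```text
2.645919146023404 True 1.0334638989867566
-0.49567350756638895 True 2.6033210432340197
stop False
5.375 [0.52816767 0.24039815 0.17335883] 0.21291138788996652 58.549940512748435 [-0.97806303  0.03603772  2.1162343 ]
```

View pics/pre.png

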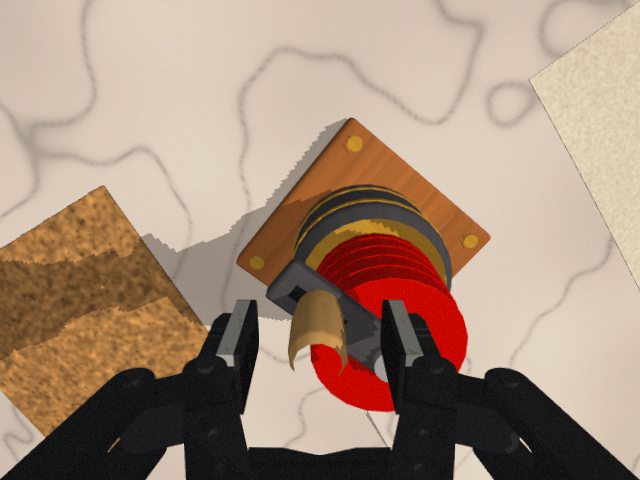

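The knob at (318,325) sits between the pads, and it is now gripped at an opening of about 18 mm with 58 N on a pad. Next I turn it, watching the force.

Run:
```python
from h import *
A=np.array([.5646,.2551]); p0=bot.get_obs()["position"]; d=p0[:2]-A
h0=np.arctan2(d[1],d[0]); r=np.hypot(*d); f0=bot.get_obs()["force"]; print(np.degrees(h0),r)
n=38; T=2*np.pi*2.11
for i in range(1,n+1):
    a=T*i/n
    bot.move_l([A[0]+r*np.cos(h0+a),A[1]+r*np.sin(h0+a),p0[2]+.009*a/2/np.pi],.07)
    o=bot.get_obs(); f=o["force"]-f0
    if i%3==0: print(i,round(o["time"],2),np.round(f,1),round(o["opening"],3),round(o["grasp_force"]))
    if np.linalg.norm(f)>25: print("ABORT",i,f); break
cam("scene","turned"); x=cam("side")["pixels"]; cv2.imwrite("pics/t2.png",np.hstack([cv2.imread("pics/turned.png")[120:320,340:540],x[120:320,150:350,::-1]]).repeat(2,0).repeat(2,1))
```

```text
-158.02402772410375 0.039286884825944925
3 6.4 [ 1.1 -0.  -4. ] 0.214 59
6 7.42 [ 1.2 -0.3 -4.2] 0.209 59
9 8.45 [ 0.9  0.5 -4.6] 0.212 59
12 9.47 [ 1.1 -0.4 -4. ] 0.215 59
15 10.5 [ 2.1 -0.6 -4.5] 0.213 59
18 11.53 [ 1.1 -0.  -5. ] 0.212 59
21 12.55 [ 1.   0.  -4.4] 0.209 59
24 13.57 [ 1.2  0.6 -4.1] 0.211 59
27 14.6 [ 1.6 -0.3 -4.2] 0.218 59
30 15.62 [ 0.9  0.1 -4.8] 0.213 59
33 16.65 [ 1.7 -0.4 -4. ] 0.212 59
36 17.68 [ 0.9 -0.6 -4.1] 0.212 59
```

View pics/t2.png

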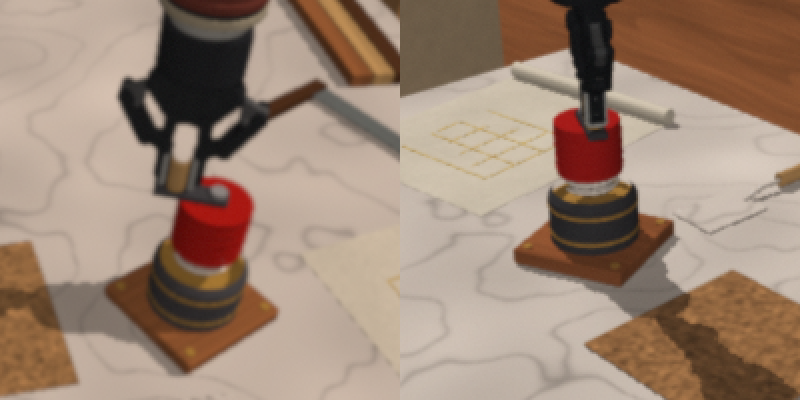

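The lid has risen, the white neck shows under it, and the forces stayed low. Now I lift it straight up, stopping if the force jumps.

Run:
```python
from h import *
A=np.array([.5646,.2551]); M=np.array([.539,.018]); p=bot.get_obs()["position"]; off=p[:2]-A
s=bot.move_l([p[0],p[1],.265],.05,f_stop=12); o=bot.get_obs(); print("lift stop",s,o["position"],o["force"],o["time"])
if not s:
    K=M+off
    bot.move_l([K[0],K[1],.265],.08); bot.move_l([K[0],K[1],.125],.07); bot.dwell(.4)
    o=bot.get_obs(); print(o["position"],o["force"],o["opening"],o["time"])
    a=cam("side")["pixels"]; b=cam("scene")["pixels"]
    for n in ["lid","mat"]: print(n,[(round(d["score"],2),np.round(d["point"],4)) for d in bot.search_frame(n,"scene")])
    for n in ["lid","mat"]: print(n,[(round(d["score"],2),np.round(d["point"],4)) for d in bot.search_frame(n,"side")])
    cv2.imwrite("pics/over.png",np.hstack([a[160:360,220:420,::-1],b[150:350,230:430,::-1]]).repeat(2,0).repeat(2,1))
```

```text
lift stop False [0.54576531 0.22055261 0.26464045] [ 0.20278258  0.28226475 -1.36373397] 20.0583
[ 0.52032079 -0.01645363  0.12502264] [ 0.70374636  0.76461828 -1.71875793] 0.21428291548045314 25.7417
lid [(0.66, array([0.5538, 0.0091, 0.0871]))]
mat []
lid [(0.93, array([0.5131, 0.0026, 0.0643]))]
mat [(0.93, array([ 0.5107, -0.0157,  0.0075]))]
```

View pics/over.png

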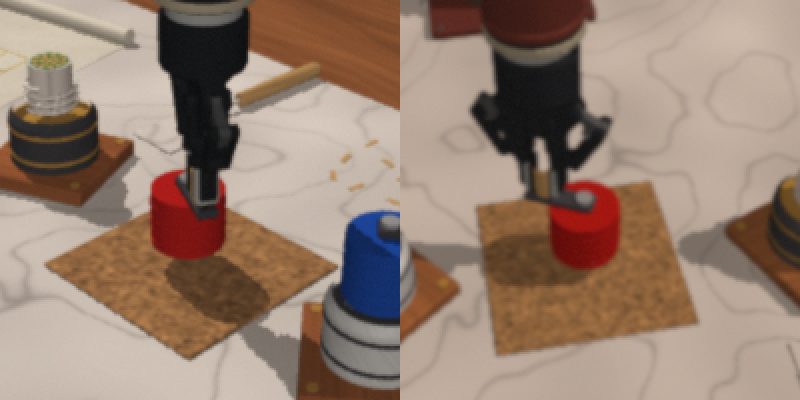

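The lid hangs level over the middle of the mat and the red canister stands open. I'll lower it slowly until it touches, with contact expected near TCP z = 0.099.

Run:
```python
from h import *
p=bot.get_obs()["position"]
bot.move_l([p[0],p[1],.104],.03); bot.dwell(.2)
s=bot.move_l([p[0],p[1],.094],.01,f_stop=2.5); o=bot.get_obs(); print(s,o["position"],o["force"],o["time"])
if s and o["position"][2]<.104:
    bot.dwell(.2); bot.gripper_to(.55); bot.dwell(.2)
    bot.move_l([p[0],p[1],.25],.08); bot.move_to([.65,0.02,.3],[np.pi,0,np.pi/2]); bot.dwell(.3)
    a=cam("side")["pixels"]; b=cam("scene")["pixels"]
    for n in ["lid","lid_knob","lid_blue"]: print(n,[(round(d["score"],2),np.round(d["point"],4)) for d in bot.search_frame(n,"side")])
    cv2.imwrite("pics/done.png",np.hstack([a[160:360,220:420,::-1],b[150:350,230:430,::-1]]).repeat(2,0).repeat(2,1)); print(bot.get_obs()["time"])
```

```text
True [ 0.52044575 -0.01632836  0.09934704] [-0.29694248  0.96468347  4.46994877] 27.675
lid []
lid_knob [(0.52, array([ 0.5113, -0.0236,  0.0909]))]
lid_blue [(0.76, array([ 0.5298, -0.2189,  0.1311]))]
32.0833
```

View pics/done.png

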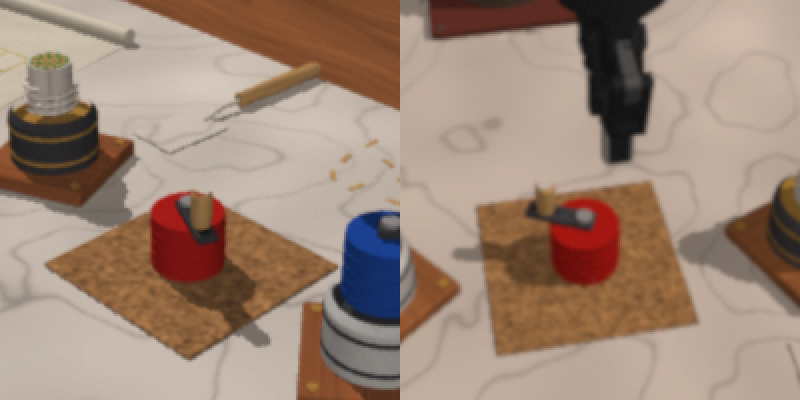

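The lid stands upright and wholly on the mat, the gripper is clear of everything, and the blue lid has not been touched. I'm handing in.

```bash
python3 -c "
from rig import bot
print(bot.close_job())"
```

```text
the job is handed in; nothing more can be done
None
```

I unscrewed the red lid 2.11 turns and set it down gently, upright and wholly on the cork mat; the blue-lidded canister was not touched, and I handed the job in at about 32 s (no verdict was returned).

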